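# Slide the battery pack home in its charging dock and shoot the bolt behind it

## Task

Put the heavy battery pack on charge: push it along the bench, low down so that it slides upright instead of tipping, into the charging dock until it is fully home against the two rubber stops, with the sprung contact block pressed in. Then push the bolt by its red knob all the way across, so that it stands behind the pack and locks it in. Do not lift or tip the pack, and leave the grease tin, the tape roll and the loose bush where they are.

Things in the scene. Friction and masses are not known exactly. Their poses are not given: they have to be found in the camera images.
- pack: dark grey battery pack with an orange band, black lid and a carrying handle on the lid, about 2 kg. Case 105 mm along its x, 120 mm along its y (lid and catches 2 mm more), 176 mm high, 210 mm with the handle. Origin: centre of its underside, z up. Its +x face goes first into the dock. It stands on the bench left of the dock, not quite square to it.
- pack_push (a point): point on the middle of the pack's ribbed back (-x) face, 30 mm above the bench: the place to push. It takes 8 to 17 N to slide the pack; the friction coefficient on the bench is about 0.5 to 0.7, so a push higher than about 75 mm above the bench may tip it.
- dock: grey steel charging dock fixed to the bench, no floor of its own. Origin: on the bench, where the pack's origin lies when the pack is home (their axes then agree). x points into the dock, the way the pack is pushed (to the robot's right), y away from the robot, z up. At its end is the white charger, 116 mm wide, 165 mm high.
- dock_mouth (a point): centre of the dock's mouth on the bench, 119 mm before its origin, axes as the dock's. From here two walls 45 mm high narrow from 152 to 128 mm apart over 43 mm, then run parallel as guides (4 mm play each side of the pack) to the end.
- dock_stop (a point): midway between the two rubber stops at the end of the dock, in the plane of their faces (52.5 mm past the dock's origin), 36 mm above the bench; they stand 44 mm to either side and stop the pack's front face.
- charge_contact (a joint): black sprung contact block with two copper contacts, between the rubber stops: 0 = sprung out, 9 mm proud of the stops; grows as the pack presses it in (m), 0.009 with the pack against the stops. The spring pushes with 2.4 N, 4.4 N when pressed in: less than the pack's friction, so the pack stays.
- bolt (a joint): steel bolt 11.6 mm thick, lying across the dock near its mouth, 32 mm above the bench, at dock x = -62 mm, in two bearings outside the far (+y) guide. 0 = drawn back; grows as it is pushed along the dock's -y (towards the robot) across the channel; 0.060 m = fully shot, at its stop. Friction 2.5 N. It clears the back of a pack that is home by 3.7 mm; a pack not home blocks it.
- bolt_knob (a point): middle of the bolt's upright red knob, 16 mm across, 27 mm high, its top 83 mm above the bench, its foot 56 mm; moves with the bolt, from dock y = +162 mm (drawn back) to +102 mm (shot). The outer bearing, 171 to 181 mm out and 44 mm high, lies just outside the drawn-back knob: fingertips behind the knob must stay above 46 mm.
- grease_tin: round white and green grease tin, 66 mm across, 34 mm high, loose on the bench; origin: centre of its underside
- tape_roll: roll of yellow tape lying flat, 83 mm across, 18 mm high, loose; origin: centre of its underside
- bush_1: turned grey flange bush standing on end, 28 mm across, 22 mm high, loose; origin: centre of its underside

How it is judged:
By the outcome, as a careful person would: the job done as asked, in the order asked, and still so for the second after the job is handed in, with the robot touching nothing.
It also fails if it takes over 67 s, if anything falls off the work surface, if the arm or the gripper's body presses on something with over 40 N, if the wrist force passes 120 N, or if a joint passes its speed limit or range.

## Robot

A 7-joint arm with a two-finger parallel gripper is mounted at the origin on a cart in front of the work surface, level with it; the furniture and walls round the work are solid. World frame = base frame: x ahead of the robot, y to its left, z up, the work surface at z = 0. Lengths are in mm, angles in rad, forces in N, time in s.
With the tool pointing down it reaches from about 425 to 875 mm from the base axis. Payload 9.9 kg.
Tool frame: the origin (TCP) lies midway between the tips of the shut fingers; the grasp point (between the pads) lies 19 mm behind it; z points along the fingers, y is the line along which they close (so a half turn about z gives the same grasp; the last joint's range is limited). The gripper opens to 85 mm and grips with 20 to 120 N. Pads are 22 mm wide; open, the fingers measure 114 mm over their backs; the gripper's body (76 mm by 85 mm) begins 54 mm behind the grasp point. The pads swing forward as they close: fully open they stand 13 mm farther back than shut.
Start: joints at [1.244, 0.576, 0.025, 1.437, -0.015, 1.129, -0.057], TCP at [162.289, -655.203, 231.289] pointing down, gripper open.
Joint ranges: [-2.76, 2.76], [-0.34, 2.15], [-1.52, 1.57], [0.19, 2.46], [-1.09, 4.23], [0.17, 1.99], [-2.82, 2.82]. Speed limits (rad/s): [2.22, 2.22, 3.01, 3.01, 3.14, 3.14, 3.14].

## Interface

Orientations are given as a rotation vector (axis times angle).
In Python, from cell import arm gives the robot as it stands.
- The arm moves only by the shell command python3 -m inch 'ROWS' [OPENING] [FORCE]. ROWS is JSON, a list of rows, each a list of 2 entries, a list of its own where there are three numbers: the shift along the tool's x, y, z in mm, then the turn, a rotation vector about the tool's x, y, z in degrees. A call has 1 to 20 rows; each row is the pose to reach, as a shift and turn from the pose commanded when the call began, along the tool's axes at that moment; what a row does not reach only later rows make up. A row lasts 1/10 s, in which the tool goes at most 50 mm and 8.59 degrees, less where a joint would pass 70% of its speed; a pose out of reach is approached as far as the arm can. A call with a gripper value outside its range is refused whole. OPENING is the finger opening in mm, from 0 to 85.4, set as the call begins (- or left out, the last holds). The fingers move at their own pace and stop on an object; FORCE is the grip in N (left out, the last holds). Time passes only in rows, so rows that repeat a pose let the fingers close. It gives the time, the measured TCP pose, the force, the opening and the grip force at its end, in the units of the state.
- arm.observe(): the state, without advancing time (a new reading comes with each control period).
- arm.get_image(name): name is "scene" or "top" or "wrist"; returns (picture, depth): 480x640x3 uint8, red, green, blue; 480x640 float32, mm along the optical axis (not along the pixel's ray), 0 where there is no reading.
- arm.get_calibration(name): a dict with "fov_y" (degrees; the focal length in pixels is half the picture's height over the tangent of half this angle, whatever the lens; pixels are square), "cx", "cy" (the principal point, pixels), "k1" (the pictures are not rectified: a ray, as slopes to the right and down, at radius r is drawn at 1 + k1 r^2 times it, then the intrinsics apply), "cam_to_world" (4x4, takes a point from camera to world coordinates). Camera axes: x right, y down, z forward; pixel columns grow to the right and rows downward; lengths in mm; the calibration is good to about 2 mm. A picture is of the moment at which its call begins: read the wrist's pose just before it. get_calibration takes no time and is no camera call; for the wrist camera it gives the pose at the moment of the call.
- arm.close_job(): hands the job in; it is judged then, once.
The state is a dict: "time_s": time; "joint_pos": joint angles; "dq": joint speeds; "joint_torque": joint torques, N m; "eef_pos": TCP position; "tool_rot": TCP orientation; "contact_force": force on the tool from outside, world axes, zero at the start; "wrist_torque": the same for the moment, N m; "grip_width": finger opening in mm; "finger_force": force on a finger pad.
Only numpy, scipy, OpenCV 4.12 (cv2) and the standard library are available. Lean on these libraries where they do the work, as an engineer would, in place of code of your own. Each camera call takes 0.05 s, during which the arm holds its last target. There are 200 camera calls.

## Working session

There is one attempt and no reset: what is moved stays moved. The work goes in short steps, Python scripts to look and compute and a shell command to move; the robot and the scene stay as the last step left them, time stands still between calls to the robot, and variables do not carry over. Pictures are saved under pics/ and viewed, at most 10 in all, crops included, and the job is handed in when it is done.

```bash
mkdir -p pics; ls; cat > h.py <<'E'
import numpy as np, cv2
from cell import arm
def ray(c,u,v):
    f=240/np.tan(np.radians(c["fov_y"])/2)
    d=np.array([(u-c["cx"])/f,(v-c["cy"])/f]); s=d.copy()
    for _ in range(20): s=d/(1+c["k1"]*(s@s))
    return np.array([s[0],s[1],1.])
def at_depth(c,u,v,z):
    T=np.array(c["cam_to_world"]); return (T@np.append(ray(c,u,v)*z,1))[:3]
def at_height(c,u,v,h):
    T=np.array(c["cam_to_world"]); d=T[:3,:3]@ray(c,u,v); o=T[:3,3]; return o+d*(h-o[2])/d[2]
def snap(n,tag):
    c=arm.get_calibration(n); p,d=arm.get_image(n)
    cv2.imwrite(f"pics/{tag}.png",p[...,::-1]); np.savez(f"{tag}.npz",p=p,d=d,**{k:np.array(v) for k,v in c.items()})
def load(tag):
    z=np.load(f"{tag}.npz"); return {k:(z[k] if k=="cam_to_world" else float(z[k])) for k in ("fov_y","cx","cy","k1","cam_to_world")},z["p"],z["d"]
E
python3 - <<'E'
from h import *
s=arm.observe(); print({k:np.round(v,3) for k,v in s.items()})
for n in ("top","scene"): snap(n,n+"0"); c=load(n+"0")[0]; print(n,np.round(c["cam_to_world"],2).tolist())
E
```

```text
pics
{'time_s': np.float64(0.0), 'joint_pos': array([ 1.244,  0.577,  0.025,  1.438, -0.015,  1.129, -0.057]), 'dq': array([-0.001, -0.   , -0.001,  0.001, -0.001,  0.   ,  0.001]), 'joint_torque': array([ 1.0000e-03, -7.6578e+01,  2.2510e+00, -2.8598e+01,  1.5000e-02,
        1.3000e-02,  0.0000e+00]), 'eef_pos': array([ 162.193, -654.747,  230.453]), 'tool_rot': array([-3.117, -0.38 ,  0.   ]), 'contact_force': array([ 0.31 , -0.117,  0.236]), 'wrist_torque': array([ 0.011, -0.027, -0.009]), 'finger_force': np.float64(0.0), 'grip_width': np.float64(85.391)}
top [[0.02, -1.0, 0.08, 426.64], [-1.0, -0.02, -0.02, 83.62], [0.02, -0.08, -1.0, 1001.4], [0.0, 0.0, 0.0, 1.0]]
scene [[0.89, -0.36, 0.3, 268.64], [-0.46, -0.68, 0.56, -387.7], [0.0, -0.64, -0.77, 719.6], [0.0, 0.0, 0.0, 1.0]]
```

View pics/top0.png

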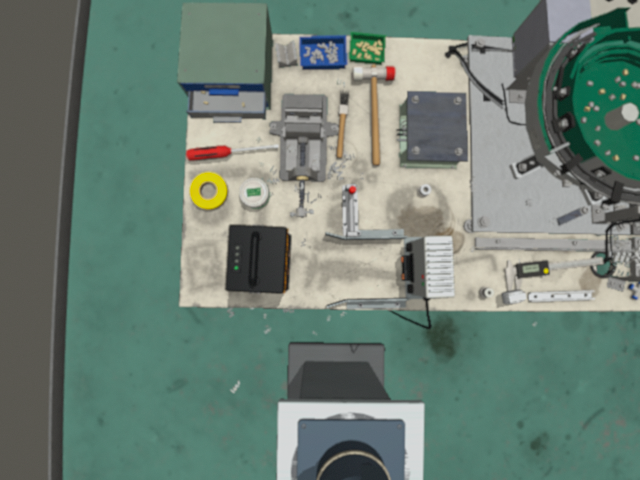

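View pics/scene0.png

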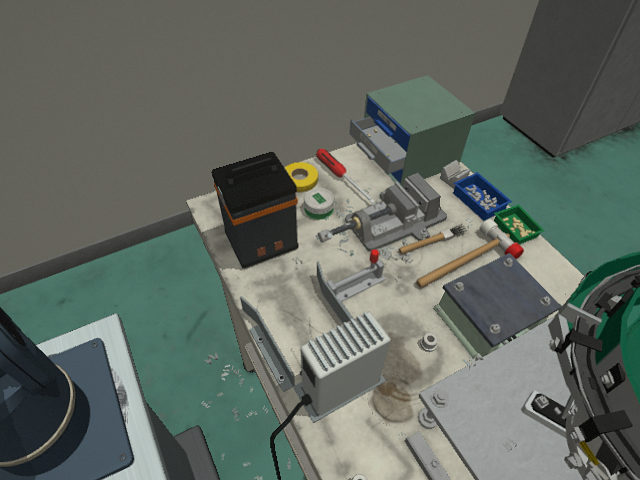

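The top view shows the pack at about (258,258), the dock walls at rows 236 and 304 (cols 326–405), the charger at (428,266), the knob at (352,189), the tin at (254,193), the tape at (208,191) and the bush at (425,190). I'll enlarge it.

```bash
python3 - <<'E'
from h import *
c,p,d=load("top0")
cv2.imwrite("pics/topc.png",cv2.resize(p[172:322,210:470,::-1],None,fx=3,fy=3,interpolation=cv2.INTER_CUBIC))
for n,u,v in [("lid TL",230,226),("lid TR",286,227),("lid BL",227,291),("lid BR",285,292),("knob",352,189),("charger",430,266),("wallN",370,236),("wallF",380,302),("bench",330,270),("tin",254,193),("tape",195,191),("bush",425,190)]:
    print(n,d[v,u],at_depth(c,u,v,d[v,u]).round(1))
E
```

```text
lid TL 827.5888 [510.8 239.4 174.8]
lid TR 831.10657 [511.  137.7 173.2]
lid BL 991.3218 [386.2 274.5  -0.7]
lid BR 993.7953 [386.4 148.   -0.7]
knob 928.14575 [600.   11.3  85.8]
charger 839.38116 [ 444.6 -128.5  164.5]
wallN 960.46277 [508.2 -30.9  46.4]
wallF 991.1696 [368.1 -59.1   4.4]
bench 1001.21606 [435.9  50.6  -2.1]
tin 977.7039 [597.4 217.3  31.8]
tape 987.428 [601.8 347.9  19.9]
bush 1019.4892 [ 617.9 -159.7   -1.1]
```

View pics/topc.png

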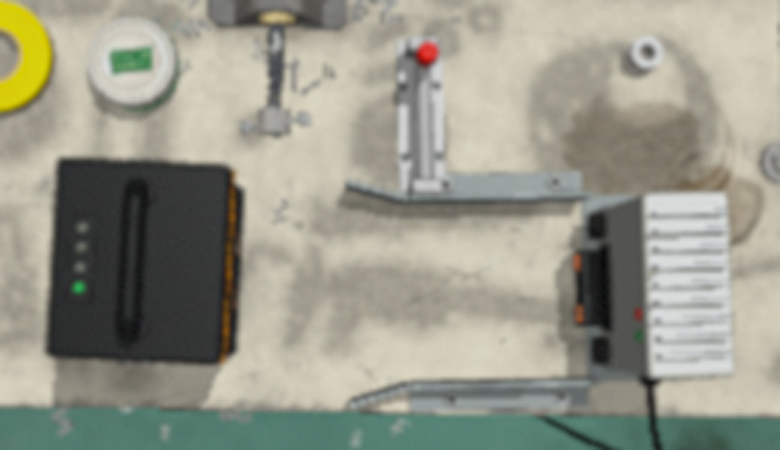

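```bash
python3 - <<'E'
from h import *
c,p,d=load("top0")
V,U=np.mgrid[172:322,210:470]
P=np.array([at_depth(c,u,v,d[v,u]) if d[v,u]>0 else [0,0,-99] for u,v in zip(U.ravel(),V.ravel())]).reshape(V.shape+(3,))
np.save("P.npy",P); Z=P[...,2]
def rep(n,m):
    q=P[m]; r=cv2.minAreaRect(q[:,:2].astype(np.float32)); print(n,len(q),np.round(r[0],1),np.round(r[1],1),round(r[2],2),'z',np.median(q[:,2]).round(1))
    return q
X,Y=P[...,0],P[...,1]
rep("lid",(Z>166)&(Z<180)&(Y>100))
rep("handle",(Z>198)&(Y>100))
rep("charger",(Z>155)&(Z<175)&(Y<0))
w=(Z>38)&(Z<48)&(Y<90)&(Y>-110)
for n,m in (("far",w&(X>480)&(X<540)),("near",w&(X<400))):
    q=P[m]; print(n,len(q))
    for y in range(70,-110,-15):
        s=q[(q[:,1]<=y)&(q[:,1]>y-15)]
        if len(s): print(y-7,s[:,0].min().round(1),s[:,0].max().round(1),len(s))
k=(Z>70)&(Z<95)&(X>570)&(Y<60)&(Y>-40); rep("knob",k)
for n,lo,hi,cx,cy in (("tin",25,40,597,217),("tape",12,25,598,310),("bush",15,30,615,-150)):
    m=(Z>lo)&(Z<hi)&(np.hypot(X-cx,Y-cy)<60); rep(n,m)
E
```

```text
lid 3527 [453.3 191.6] [108.2 125.3] 88.44 z 175.8
handle 447 [453.7 191.2] [15.3 93. ] 88.26 z 207.4
charger 430 [ 442.3 -148.1] [105.5  47.8] 2.79 z 163.4
far 234
63 511.1 515.5 10
48 509.0 513.3 14
33 504.9 509.4 15
18 503.1 533.5 34
3 503.3 539.8 55
-12 503.7 508.1 16
-27 504.3 508.3 15
-42 506.2 508.7 14
-57 506.5 508.9 13
-72 506.8 509.2 14
-87 507.1 509.6 14
-102 486.5 509.7 20
near 167
63 358.5 360.6 4
48 360.5 367.2 14
33 364.9 371.6 16
18 369.4 373.8 14
3 371.6 373.9 14
-12 371.8 375.9 17
-27 372.0 376.5 18
-42 374.3 376.6 14
-57 374.4 376.8 14
-72 374.8 377.0 13
-87 374.9 377.2 14
-102 375.0 379.1 15
knob 46 [600.8  10.2] [14.8 13.2] 80.68 z 82.1
tin 704 [600.8 218.3] [63.7 62.5] 3.36 z 32.5
tape 411 [605.7 298.1] [79.7 35.9] 2.51 z 18.0
bush 86 [ 616.1 -153.9] [22.3 23.6] 1.25 z 21.3
```

```bash
cat >> h.py <<'E'
from scipy.spatial.transform import Rotation as R
def tool(tilt,yaw=0.,about='push'):
    """tool y ~ world +X, tool z leaning toward world -Y by tilt deg; yaw deg about world z"""
    t=np.radians(tilt); z=np.array([0,-np.sin(t),-np.cos(t)]); y=np.array([1.,0,0]); x=np.cross(y,z)
    return R.from_euler('z',yaw,degrees=True)*R.from_matrix(np.stack([x,y,z],1))
def go(pos,rot):
    s=arm.observe(); R0=R.from_rotvec(s["tool_rot"])
    print("t",round(float(s["time_s"]),2),"pos",np.round(s["eef_pos"],1),"F",np.round(s["contact_force"],1))
    print("shift",(R0.inv().apply(np.array(pos)-s["eef_pos"])).round(1),"turn",np.degrees((R0.inv()*rot).as_rotvec()).round(2))
E
python3 - <<'E'
from h import *
c,p,d=load("top0")
pts=np.array([at_depth(c,u,v,d[v,u]) for v in range(0,480,3) for u in range(0,640,3) if d[v,u]>0])
for y in range(-500,450,75):
  print(y,[int(q[:,2].max()) if len(q:=pts[(abs(pts[:,1]-y)<37)&(abs(pts[:,0]-x)<37)]) else None for x in range(225,1000,75)])
go([300,-590,400],tool(0,-80+14+0)); go([450,300,300],tool(45,0))
E
```

```text
-500 [-787, -795, 15, 10, 235, 272, 279, 279, 306, None, None]
-425 [-787, -794, 17, 19, 317, 337, 317, 279, 338, 327, None]
-350 [-790, -795, 54, 17, 312, 339, 339, 338, 338, 311, 86]
-275 [-791, -793, 33, 19, 100, 312, 327, 328, 314, 260, 85]
-200 [-787, 10, 153, 161, 155, 98, 91, 85, 111, 111, 28]
-125 [-793, -794, 166, 168, 155, 25, 91, 85, 93, 4, 3]
-50 [-794, -789, 48, 5, 48, 5, 22, 23, 24, 32, 27]
25 [-792, -794, 45, 4, 47, 86, 17, 25, 16, 35, 34]
100 [-791, -790, 2, 4, 132, 62, 66, 75, 75, 33, 33]
175 [-792, -792, 205, 212, 209, 38, 40, 96, 152, 152, 153]
250 [-786, -793, 177, 180, 179, 36, 29, 119, 153, 153, 152]
325 [-789, -793, 4, 4, 2, 21, 32, 120, 153, 153, 153]
400 [-791, -775, 2, 3, 3, 3, 27, 1, None, None, None]
t 0.1 pos [ 162.2 -654.8  230.5] F [-0.3  0.1 -0.2]
shift [ 149.3  -30.  -169.4] turn [ -0.09  -0.   -10.09]
t 0.1 pos [ 162.2 -654.8  230.5] F [-0.3  0.1 -0.2]
shift [ 509.  -857.7  -68.2] turn [-29.86 -38.11 -71.87]
```

```bash
python3 - <<'E'
from h import *
for w in ([240,-560,340],[370,-350,340],[400,0,340]): go(w,tool(0))
E
```

```text
t 0.1 pos [ 162.2 -654.8  230.5] F [-0.3  0.1 -0.2]
shift [  98.3  -73.5 -109.4] turn [-8.000e-02 -5.000e-02 -7.609e+01]
t 0.1 pos [ 162.2 -654.8  230.5] F [-0.3  0.1 -0.2]
shift [ 275.  -246.1 -109.1] turn [-8.000e-02 -5.000e-02 -7.609e+01]
t 0.1 pos [ 162.2 -654.8  230.5] F [-0.3  0.1 -0.2]
shift [ 388.3 -578.6 -108.6] turn [-8.000e-02 -5.000e-02 -7.609e+01]
```

```bash
python3 -m inch '[[[25,-18,-35],[0,0,0]],[[50,-36,-70],[0,0,-5]],[[75,-55,-105],[0,0,-10]],[[98,-74,-109],[0,0,-15]],[[128,-102,-109],[0,0,-20]],[[157,-131,-109],[0,0,-25]],[[187,-160,-109],[0,0,-30]],[[216,-189,-109],[0,0,-35]],[[246,-217,-109],[0,0,-40]],[[275,-246,-109],[0,0,-45]],[[288,-285,-109],[0,0,-50]],[[300,-320,-109],[0,0,-54]],[[313,-358,-109],[0,0,-58]],[[326,-395,-109],[0,0,-62]],[[338,-432,-109],[0,0,-66]],[[351,-470,-109],[0,0,-70]],[[363,-506,-109],[0,0,-74]],[[376,-543,-109],[0,0,-76]],[[388,-579,-109],[0,0,-76]],[[388,-579,-109],[0,0,-76]]]' 50
python3 - <<'E'
from h import *
for w in ([400,100,340],[440,330,300],[455,330,120]): go(w,tool(45))
print(arm.observe()["joint_pos"].round(2))
E
```

```text
time_s: 2.1
eef_pos: [399.6, 4.8, 340.6]
tool_rot: [-2.215, -2.227, -0.002]
contact_force: [-0.3, -0.1, -0.9]
grip_width: 49.9
finger_force: 0.0
t 2.1 pos [399.6   4.8 340.6] F [-0.3 -0.1 -0.9]
shift [95.2  0.9  0.7] turn [  0.17 -45.08   0.28]
t 2.1 pos [399.6   4.8 340.6] F [-0.3 -0.1 -0.9]
shift [324.9  42.1  41.1] turn [  0.17 -45.08   0.28]
t 2.1 pos [399.6   4.8 340.6] F [-0.3 -0.1 -0.9]
shift [324.6  57.  221.1] turn [  0.17 -45.08   0.28]
[ 0.43  0.08 -0.6   1.89  0.05  1.18 -0.19]
```

```bash
python3 -m inch '[[[40,0,0],[0,0,0]],[[80,0,0],[0,0,0]],[[120,5,0],[0,0,0]],[[160,12,0],[0,-5,0]],[[200,20,0],[0,-10,0]],[[240,30,0],[0,-15,0]],[[280,40,0],[0,-20,0]],[[320,50,0],[0,-25,0]],[[335,56,20],[0,-30,0]],[[335,56,50],[0,-35,0]],[[335,56,80],[0,-40,0]],[[335,56,110],[0,-45,0]],[[335,56,140],[0,-45,0]],[[335,56,140],[0,-45,0]]]'
python3 - <<'E'
from h import *
go([455,300,22],tool(45,-1.5)); go([455,330,70],tool(45,-1.5)); print(arm.observe()["joint_pos"].round(2))
snap("scene","scene1");snap("wrist","wrist1")
c,p,d=load("scene1");_,w,_=load("wrist1")
cv2.imwrite("pics/both1.png",np.hstack([cv2.resize(p[80:440,60:540],(400,300)),cv2.resize(w,(400,300))])[...,::-1])
E
```

```text
time_s: 3.5
eef_pos: [455.6, 333.7, 196.0]
tool_rot: [1.756, 1.759, -0.739]
contact_force: [-0.4, -0.6, 0.5]
grip_width: 50.2
finger_force: 0.0
t 3.5 pos [455.6 333.7 196. ] F [-0.4 -0.6  0.5]
shift [100.1   0.3 146.2] turn [0.83 0.36 1.25]
t 3.5 pos [455.6 333.7 196. ] F [-0.4 -0.6  0.5]
shift [87.   0.  91.1] turn [0.83 0.36 1.25]
[-0.68  0.86 -0.6   1.36  0.66  1.85 -1.37]
```

View pics/both1.png

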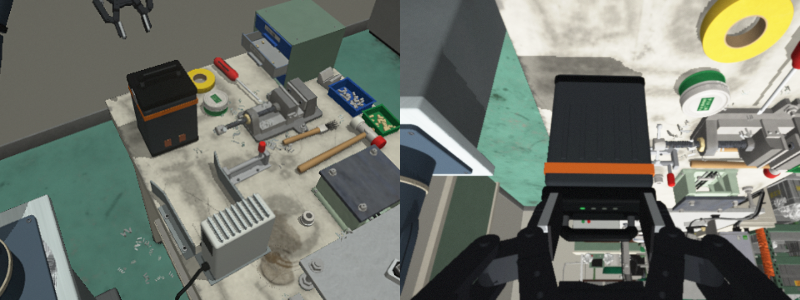

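The pack's back face is centred in the wrist view at about (600,120), square to the fingers. I still need to check where the camera sits relative to the bench.

```bash
python3 - <<'E'
from h import *
c,p,d=load("wrist1"); s=arm.observe(); T=c["cam_to_world"]; R0=R.from_rotvec(s["tool_rot"])
print("cam in tool",R0.inv().apply(T[:3,3]-s["eef_pos"]).round(1),"axis",R0.inv().apply(T[:3,2]).round(2))
# back face of pack + bench contact from wrist cloud
pts=np.array([at_depth(c,u,v,d[v,u]) for v in range(0,480,2) for u in range(0,640,2) if d[v,u]>0])
q=pts[(pts[:,2]>20)&(pts[:,2]<150)&(pts[:,0]>380)&(pts[:,0]<530)&(pts[:,1]>200)&(pts[:,1]<275)]
q=q[abs(q[:,1]-np.median(q[:,1]))<8]
print(len(q),"x",q[:,0].min(),q[:,0].max(),"y=a+b*(x-455)",np.polyfit(q[:,0]-455,q[:,1],1))
b=pts[(pts[:,0]>400)&(pts[:,0]<520)&(pts[:,1]>280)&(pts[:,1]<320)]; print("bench z",np.median(b[:,2]))
E
```

```text
cam in tool [  86.2   -0.2 -140.5] axis [-0.33 -0.    0.94]
5926 x 393.6278071078234 515.3309013203128 y=a+b*(x-455) [-2.90375732e-02  2.43590995e+02]
bench z -0.567897363143274
```

```bash
python3 - <<'E'
from h import *
go([455.5,300,120],tool(38,-1.66)); go([455.5,280,20],tool(38,-1.66))
E
```

```text
t 3.6 pos [456.6 334.5 200.8] F [ 1.1 -0.6  0.3]
shift [32.7 -1.  81.5] turn [0.99 7.04 1.17]
t 3.6 pos [456.6 334.5 200.8] F [ 1.1 -0.6  0.3]
shift [ 89.4  -0.9 166.3] turn [0.99 7.04 1.17]
```

```bash
python3 -m inch '[[[16,0,40],[0.5,3,0.5]],[[33,-1,80],[1,7,1.2]],[[50,-1,108],[1,7,1.2]],[[70,-1,136],[1,7,1.2]],[[80,-1,153],[1,7,1.2]],[[83,-1,158],[1,7,1.2]],[[83,-1,158],[1,7,1.2]]]'
python3 - <<'E'
from h import *
go([455,280,20],tool(38,-1.66)); go([454.7,255,20],tool(38,-1.66));print(arm.observe()["joint_pos"].round(2))
snap("wrist","wrist2"); c,p,d=load("wrist2")
s=arm.observe(); print(np.array(c["cam_to_world"])[:3,3])
E
```

```text
time_s: 4.3
eef_pos: [455.6, 282.3, 30.8]
tool_rot: [1.87, 1.815, -0.642]
contact_force: [0.8, 0.0, 0.6]
grip_width: 49.9
finger_force: 0.0
t 4.3 pos [455.6 282.3  30.8] F [0.8 0.  0.6]
shift [ 4.8 -0.6  9.9] turn [ 0.06 -0.04 -0.06]
t 4.3 pos [455.6 282.3  30.8] F [0.8 0.  0.6]
shift [-14.9  -0.1  25.3] turn [ 0.06 -0.04 -0.06]
[-0.57  0.95 -0.59  1.62  0.74  1.45 -1.53]
[460.24465896 436.62774445  90.80101055]
```

View pics/wrist2.png

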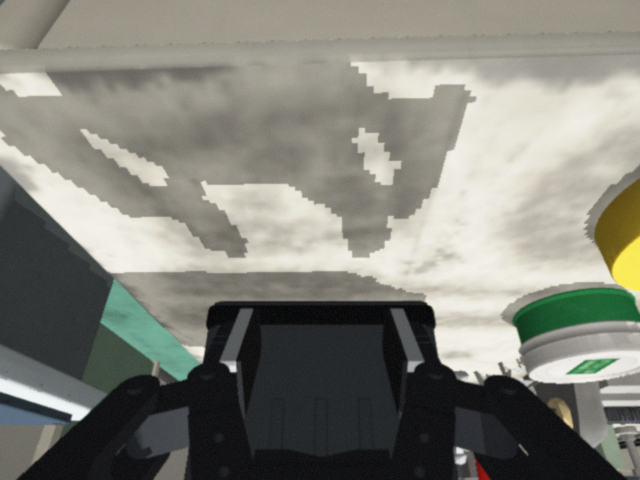

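The pack's lower edge spans columns 210–435 at row 310. The fingers (245 and 400) are centred on it and clear of the bench, so I'm approaching to contact.

```bash
python3 -m inch '[[[5,-1,10],[0,0,0]],[[-3,0,16],[0,0,0]],[[-11,0,22],[0,0,0]],[[-13,0,24],[0,0,0]],[[-15,0,25.4],[0,0,0]],[[-16.6,0,26.6],[0,0,0]],[[-18,0,27.6],[0,0,0]],[[-18,0,27.6],[0,0,0]]]'
python3 - <<'E'
from h import *
go([454.7,250,20],tool(38,-1.66))
E
```

```text
time_s: 5.15
eef_pos: [454.2, 250.8, 19.3]
tool_rot: [1.869, 1.815, -0.643]
contact_force: [-0.1, -0.6, -0.1]
grip_width: 49.9
finger_force: 0.0
t 5.15 pos [454.2 250.8  19.3] F [-0.1 -0.6 -0.1]
shift [-1.1  0.5 -0.1] turn [ 0.05 -0.   -0.02]
```

```bash
python3 -m inch '[[[-2,0,1.5],[0,0,0]],[[-5,-0.5,3.9],[0,0,0]],[[-9,-1,7],[0,0,0]],[[-13,-1.6,10.2],[0,0,0]],[[-17,-2.2,13.3],[0,0,0]],[[-21,-2.8,16.4],[0,0,0]],[[-25,-3.4,19.5],[0,0,0]],[[-29,-4,22.7],[0,0,0]],[[-33,-4.6,25.8],[0,0,0]],[[-37,-5.2,28.9],[0,0,0]],[[-41,-5.8,32],[0,0,0]],[[-45,-6.2,35.2],[0,0,0]],[[-48,-6.4,37.5],[0,0,0]],[[-48,-6.4,37.5],[0,0,0]]]'
cat > pk.py <<'E'
from h import *
import sys
def pack(tag):
    snap("top",tag); c,p,d=load(tag)
    V,U=np.mgrid[160:340,180:480]
    P=np.array([at_depth(c,u,v,d[v,u]) for u,v in zip(U.ravel(),V.ravel()) if d[v,u]>0])
    b=p[160:340,180:480].reshape(-1,3)[d[160:340,180:480].ravel()>0]
    q=P[(P[:,2]>198)&(P[:,2]<215)&(P[:,0]>390)&(P[:,0]<510)&(b.max(1)<70)]
    print("handle",len(q),[np.round(v,1) for v in cv2.minAreaRect(q[:,:2].astype(np.float32))],"med",np.median(q,0).round(1))
    q=P[(P[:,2]>168)&(P[:,2]<180)&(P[:,0]>360)&(P[:,0]<530)&(b.max(1)<70)]
    print("lid",len(q),[np.round(v,2) for v in cv2.minAreaRect(q[:,:2].astype(np.float32))])
pack(sys.argv[1]); go([446,190,20],tool(38,-1.66))
E
python3 pk.py top2
```

```text
time_s: 6.55
eef_pos: [446.7, 193.8, 19.1]
tool_rot: [1.871, 1.82, -0.634]
contact_force: [2.0, 10.8, 2.6]
grip_width: 50.2
finger_force: 5.3
handle 436 [array([446. , 136.5]), array([15. , 92.7]), np.float64(88.4)] med [446.7 135.9 207.6]
lid 2332 [array([445.32, 136.97]), array([103.91, 117.2 ]), np.float64(88.71)]
t 6.6 pos [446.7 193.8  19.1] F [ 1.4 10.7  3.7]
shift [-3.6 -0.6  1.7] turn [ 0.19 -0.41  0.01]
```

View pics/top2.png

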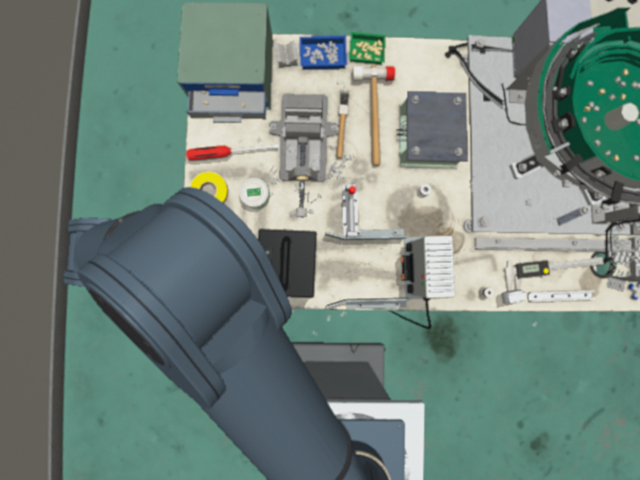

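The pack sits at about (288,263) in front of the mouth, moving as commanded. Next stage: into the funnel while turning it square.

```bash
python3 -m inch '[[[-3,-0.6,2.3],[0,0,0]],[[-7,-1.4,5.4],[0,0,0]],[[-11,-2.2,8.6],[-0.2,0,-0.2]],[[-15,-3,11.7],[-0.4,0,-0.5]],[[-19,-3.8,14.8],[-0.6,0,-0.8]],[[-23,-4.6,18],[-0.8,0,-1.1]],[[-27,-5.4,21.1],[-1.1,0,-1.4]],[[-31,-6.2,24.2],[-1.3,0,-1.7]],[[-35,-7,27.3],[-1.6,0,-2.0]],[[-39,-7.8,30.5],[-1.8,0,-2.3]],[[-43,-8.6,33.6],[-2.1,0,-2.7]],[[-47,-9.4,36.7],[-2.34,0,-3]],[[-49,-9.8,38.3],[-2.34,0,-3]],[[-49,-9.8,38.3],[-2.34,0,-3]]]'
sed -i 's/^pack(sys.*$/pack(sys.argv[1]); go([439.1,0,20],tool(38,2.1))/' pk.py; python3 pk.py top3
```

```text
time_s: 8.0
eef_pos: [435.6, 132.5, 19.1]
tool_rot: [1.802, 1.874, -0.609]
contact_force: [1.1, 11.9, 4.8]
grip_width: 50.3
finger_force: 5.9
handle 446 [array([438.2,  75.2]), array([92.7, 15. ]), np.float64(2.5)] med [437.2  75.3 207.7]
lid 2100 [array([438.61,  75.09]), array([117.65, 103.6 ]), np.float64(1.27)]
t 8.05 pos [435.6 132.5  19. ] F [ 1.2 11.6  4.3]
shift [-105.6   -1.9   80. ] turn [ 0.29 -0.43  0.05]
```

```bash
python3 -m inch '[[[-3,0,2.3],[0,0,0]],[[-7.7,-0.1,6],[0,0,0]],[[-12.4,-0.2,9.7],[0,0,0]],[[-17.1,-0.3,13.4],[0,0,0]],[[-21.8,-0.4,17],[0,0,0]],[[-26.5,-0.5,20.7],[0,0,0]],[[-31.2,-0.6,24.4],[0,0,0]],[[-35.9,-0.7,28.1],[0,0,0]],[[-40.6,-0.8,31.7],[0,0,0]],[[-45.3,-0.9,35.4],[0,0,0]],[[-50,-1,39.1],[0,0,0]],[[-54.7,-1,42.7],[0,0,0]],[[-59.4,-1,46.4],[0,0,0]],[[-64.1,-1,50.1],[0,0,0]],[[-68.8,-1,53.8],[0,0,0]],[[-73.5,-1,57.4],[0,0,0]],[[-78.2,-1,61.1],[0,0,0]],[[-82.9,-1,64.8],[0,0,0]],[[-87,-1,68],[0,0,0]],[[-87,-1,68],[0,0,0]]]'
python3 pk.py top4
```

```text
time_s: 10.05
eef_pos: [439.3, 21.8, 19.0]
tool_rot: [1.801, 1.874, -0.609]
contact_force: [1.5, 11.6, 6.8]
grip_width: 49.9
finger_force: 5.9
handle 0 [array([0., 0.]), array([0., 0.]), np.float64(0.0)] med [nan nan nan]
lid 527 [array([446.84, -81.32]), array([120.47,  29.56]), np.float64(14.74)]
t 10.1 pos [439.2  21.8  19. ] F [ 1.2 12.1  5.7]
shift [-17.8  -1.   12.5] turn [ 0.33 -0.38  0.05]
  return _methods._mean(a, axis=axis, dtype=dtype,
  ret = um.true_divide(
```

```bash
python3 -m inch '[[[-2,0,1.6],[0,0,0]],[[-4,0,3.1],[0,0,0]],[[-6,0,4.7],[0,0,0]],[[-8,0,6.3],[0,0,0]],[[-10,0,7.8],[0,0,0]],[[-12,0,9.4],[0,0,0]],[[-14,0,10.9],[0,0,0]],[[-15,0,11.7],[0,0,0]]]'
python3 -m inch '[[[-0.8,0,0.6],[0,0,0]],[[-1.6,0,1.2],[0,0,0]],[[-2.4,0,1.9],[0,0,0]]]'
python3 -m inch '[[[-0.8,0,0.6],[0,0,0]],[[-1.6,0,1.2],[0,0,0]]]'
```

```text
time_s: 10.9
eef_pos: [440.4, 5.5, 18.8]
tool_rot: [1.802, 1.877, -0.604]
contact_force: [-2.7, 24.3, 15.9]
grip_width: 50.1
finger_force: 12.4
time_s: 11.2
eef_pos: [440.6, 3.1, 18.8]
tool_rot: [1.802, 1.878, -0.603]
contact_force: [-3.0, 25.3, 18.4]
grip_width: 50.0
finger_force: 13.2
time_s: 11.4
eef_pos: [440.7, 1.2, 18.8]
tool_rot: [1.802, 1.878, -0.603]
contact_force: [-1.9, 26.0, 17.9]
grip_width: 49.9
finger_force: 13.1
```

```bash
python3 -m inch '[[[-0.8,0,0.6],[0,0,0]],[[-1.6,0,1.2],[0,0,0]]]'
python3 -m inch '[[[-0.8,0,0.6],[0,0,0]],[[-1.6,0,1.2],[0,0,0]],[[-1.6,0,1.2],[0,0,0]]]'
python3 - <<'E'
from h import *
snap("scene","scene2"); c,p,d=load("scene2")
cv2.imwrite("pics/s2.png",cv2.resize(p[180:430,220:420,::-1],None,fx=2.4,fy=2.4,interpolation=cv2.INTER_CUBIC))
go([0,0,0],tool(38,2.1))
E
```

```text
time_s: 11.6
eef_pos: [440.8, -0.6, 18.8]
tool_rot: [1.802, 1.878, -0.603]
contact_force: [-1.9, 31.4, 19.6]
grip_width: 49.7
finger_force: 15.5
time_s: 11.9
eef_pos: [440.9, -0.7, 18.8]
tool_rot: [1.802, 1.881, -0.6]
contact_force: [-5.5, 34.1, 22.8]
grip_width: 49.9
finger_force: 17.3
t 11.95 pos [440.8  -0.7  18.8] F [-6.7 35.  23.3]
shift [  25.9 -440.5    0.6] turn [ 0.54 -0.84  0.15]
```

View pics/s2.png

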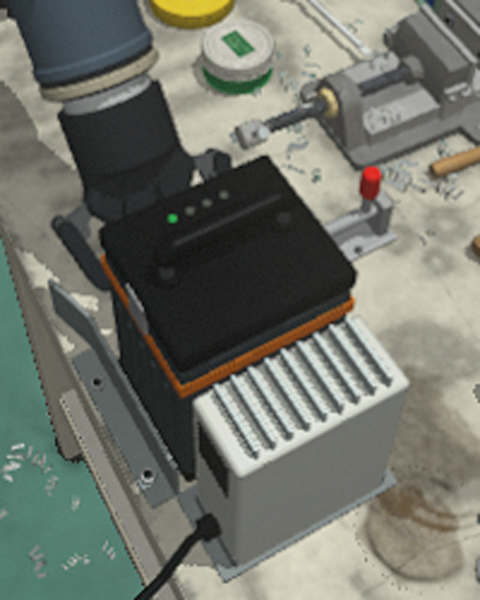

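The pack is in the dock up against the charger. The TCP stopped at y = -0.7, as predicted, with rising force. I'll push once more to seat it, then back out.

```bash
python3 -m inch '[[[-1.2,0,0.9],[0,0,0]],[[-2.4,0,1.9],[0,0,0]],[[-2.4,0,1.9],[0,0,0]]]'
python3 -m inch '[[[4,0,-3],[0,0,0]],[[10,0,-8],[0,0,0]],[[20,0,-16],[0,0,0]],[[35,0,-28],[0,0,0]],[[55,0,-43],[0,0,0]],[[80,0,-62],[0,0,0]],[[90,0,-75],[0,0,0]],[[75,0,-110],[0,0,0]],[[60,0,-150],[0,0,0]],[[40,0,-190],[0,0,0]],[[20,0,-230],[0,0,0]],[[0,0,-265],[0,0,0]],[[0,0,-265],[0,0,0]]]'
python3 pk.py top5; python3 - <<'E'
from h import *
c,p,d=load("top5")
cv2.imwrite("pics/t5c.png",cv2.resize(p[160:320,310:470,::-1],None,fx=3.5,fy=3.5,interpolation=cv2.INTER_CUBIC))
print(arm.observe()["joint_pos"].round(2))
E
```

```text
time_s: 12.25
eef_pos: [441.0, -0.8, 18.5]
tool_rot: [1.803, 1.885, -0.595]
contact_force: [-9.6, 45.7, 31.7]
grip_width: 49.8
finger_force: 23.1
time_s: 13.55
eef_pos: [433.0, 152.1, 232.5]
tool_rot: [1.802, 1.869, -0.61]
contact_force: [-0.8, 0.1, -1.3]
grip_width: 50.0
finger_force: 0.0
handle 454 [array([443.9, -57.7]), array([93.3, 15.5]), np.float64(2.3)] med [442.7 -56.8 207.7]
lid 2989 [array([443.1 , -56.61]), array([118.74, 107.03]), np.float64(3.22)]
t 13.6 pos [432.7 151.  230.3] F [ 0.6 -0.5 -0.1]
shift [ 9.800e+00 -2.000e-01  2.587e+02] turn [ 0.23 -0.14 -0.09]
[-0.37  0.56 -0.67  1.82  0.66  1.54 -1.28]
```

View pics/t5c.png

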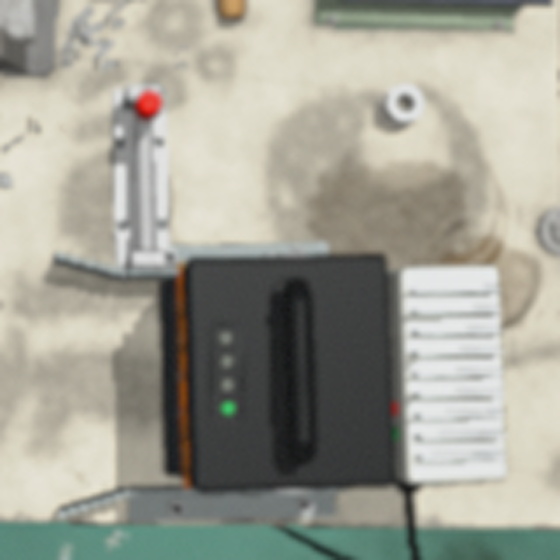

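The pack is home against the charger, with the knob at its drawn-back place at crop (148,103). Next I move above and behind the knob with the fingers shut and the tool vertical.

```bash
python3 - <<'E'
from h import *
for w in ([540,120,270],[640,12,250],[640,12,150]): go(w,tool(0,2.1))
E
```

```text
t 13.6 pos [432.7 151.  230.3] F [ 0.6 -0.5 -0.1]
shift [-51.7 106.2  -9.5] turn [ 2.500e-01  3.786e+01 -1.000e-02]
t 13.6 pos [432.7 151.  230.3] F [ 0.6 -0.5 -0.1]
shift [-127.4  201.9   75.1] turn [ 2.500e-01  3.786e+01 -1.000e-02]
t 13.6 pos [432.7 151.  230.3] F [ 0.6 -0.5 -0.1]
shift [-66.  201.5 154.1] turn [ 2.500e-01  3.786e+01 -1.000e-02]
```

```bash
python3 -m inch '[[[-17,35,-3],[0,6,0]],[[-34,70,-6],[0,12,0]],[[-52,106,-9],[0,19,0]],[[-70,130,10],[0,26,0]],[[-90,155,32],[0,32,0]],[[-110,180,55],[0,38,0]],[[-127,202,75],[0,38,0]],[[-127,202,75],[0,38,0]],[[-127,202,75],[0,38,0]]]' 0
python3 - <<'E'
from h import *
snap("wrist","w6"); c,p,d=load("w6"); s=arm.observe()
m=(p[...,0]>150)&(p[...,1]<70)&(p[...,2]<70)&(d>0)
P=np.array([at_depth(c,u,v,d[v,u]) for v,u in zip(*np.nonzero(m))])
k=P[(np.hypot(P[:,0]-600,P[:,1]-10)<40)]
print(len(k),k[k[:,2]>78].mean(0),k.min(0),k.max(0))
go([636,12,54],tool(0,2.1)); print(s["grip_width"],s["joint_pos"].round(2))
E
```

```text
time_s: 14.5
eef_pos: [639.2, 10.3, 245.4]
tool_rot: [-2.18, -2.259, 0.002]
contact_force: [0.3, 1.0, -0.1]
grip_width: -0.1
finger_force: 0.0
201 [601.60973611  10.83172046  82.33408054] [595.02339214   4.68066453  78.96348731] [608.63660822  16.81341307  84.81449098]
t 14.55 pos [639.   12.  246.2] F [-0.6  0.1  0. ]
shift [-1.000e-01 -2.700e+00  1.922e+02] turn [-0.1  -0.05  0.1 ]
0.3354808549484166 [ 0.36  0.6  -0.78  1.5   0.43  1.23 -0.44]
```

View pics/w6.png

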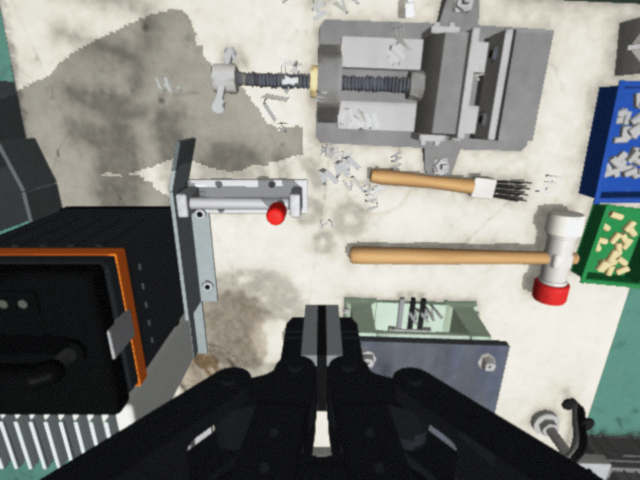

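The knob is at (276,213) in the wrist view and measures (601.3, 10.8, top 82), which agrees with the top camera. I'll descend behind it and push.

```bash
python3 -m inch '[[[0,6,35],[0,0,0]],[[0,6,75],[0,0,0]],[[0,6,115],[0,0,0]],[[0,6,150],[0,0,0]],[[0,6,175],[0,0,0]],[[0,6,190],[0,0,0]],[[0,6,191],[0,0,0]],[[0,2,191],[0,0,0]],[[0,-2,191],[0,0,0]],[[0,-6,191],[0,0,0]],[[0,-10,191],[0,0,0]],[[0,-14,191],[0,0,0]],[[0,-14,191],[0,0,0]]]'
python3 - <<'E'
from h import *
go([0,0,54],tool(0,2.1))
E
```

```text
time_s: 15.85
eef_pos: [625.5, 10.5, 56.6]
tool_rot: [2.179, 2.262, 0.0]
contact_force: [-0.8, -0.1, -0.4]
grip_width: -0.1
finger_force: 0.0
t 15.85 pos [625.5  10.5  56.6] F [-0.8 -0.1 -0.4]
shift [  13.1 -625.5    2.2] turn [0.04 0.02 0.06]
```

```bash
python3 -m inch '[[[0,-3,1],[0,0,0]],[[0,-7,1],[0,0,0]],[[0,-11,1],[0,0,0]],[[0,-15,1],[0,0,0]],[[0,-19,1],[0,0,0]],[[0,-23,1],[0,0,0]],[[0,-27,1],[0,0,0]],[[0,-31,1],[0,0,0]],[[0,-35,1],[0,0,0]],[[0,-39,1],[0,0,0]],[[0,-43,1],[0,0,0]],[[0,-47,1],[0,0,0]],[[0,-50,1],[0,0,0]]]'
python3 -m inch '[[[0,-2,0],[0,0,0]],[[0,-4,0],[0,0,0]],[[0,-6,0],[0,0,0]],[[0,-8,0],[0,0,0]]]'
python3 -m inch '[[[0,-1,0],[0,0,0]],[[0,-2,0],[0,0,0]],[[0,-3,0],[0,0,0]]]'
```

```text
time_s: 17.15
eef_pos: [575.7, 8.9, 55.3]
tool_rot: [2.179, 2.263, 0.001]
contact_force: [3.1, -0.2, 0.7]
grip_width: 0.0
finger_force: 1.3
time_s: 17.55
eef_pos: [568.0, 8.5, 55.3]
tool_rot: [2.179, 2.262, 0.001]
contact_force: [2.2, 0.2, 1.0]
grip_width: -0.0
finger_force: 1.3
time_s: 17.85
eef_pos: [565.1, 8.4, 55.3]
tool_rot: [2.179, 2.262, 0.001]
contact_force: [2.7, 0.5, 0.9]
grip_width: 0.3
finger_force: 1.3
```

```bash
python3 -m inch '[[[0,-1,0],[0,0,0]],[[0,-2,0],[0,0,0]],[[0,-3,0],[0,0,0]]]'
python3 -m inch '[[[0,-1,0],[0,0,0]],[[0,-2,0],[0,0,0]],[[0,-3,0],[0,0,0]],[[0,-3,0],[0,0,0]]]'
```

```text
time_s: 18.15
eef_pos: [562.5, 8.4, 55.4]
tool_rot: [2.179, 2.262, 0.002]
contact_force: [6.1, 1.1, -0.5]
grip_width: -0.3
finger_force: 3.0
time_s: 18.55
eef_pos: [562.4, 8.4, 55.8]
tool_rot: [2.177, 2.26, 0.009]
contact_force: [14.7, -0.2, -6.3]
grip_width: -0.3
finger_force: 4.6
```

The force rose to 15 N with no further motion, so the bolt is on its stop. Retreating to check.

```bash
python3 -m inch '[[[0,5,0],[0,0,0]],[[0,15,0],[0,0,0]],[[0,30,0],[0,0,0]],[[0,45,-10],[0,0,0]],[[0,60,-45],[0,0,0]],[[0,75,-85],[0,0,0]],[[0,80,-125],[0,0,0]],[[0,80,-165],[0,0,0]],[[0,80,-195],[0,0,0]],[[0,80,-195],[0,0,0]]]'
python3 - <<'E'
from h import *
snap("wrist","w7"); c,p,d=load("w7")
m=(p[...,0]>150)&(p[...,1]<70)&(p[...,2]<70)&(d>0)
P=np.array([at_depth(c,u,v,d[v,u]) for v,u in zip(*np.nonzero(m))])
k=P[(np.hypot(P[:,0]-545,P[:,1]-10)<40)&(P[:,2]>78)]; print(len(k),k.mean(0) if len(k) else 0)
E
```

```text
time_s: 19.55
eef_pos: [640.4, 12.1, 254.7]
tool_rot: [2.177, 2.26, 0.008]
contact_force: [0.9, 0.4, 0.3]
grip_width: 0.1
finger_force: 0.0
211 [542.11520663   8.39289184  82.3349636 ]
```

View pics/w7.png

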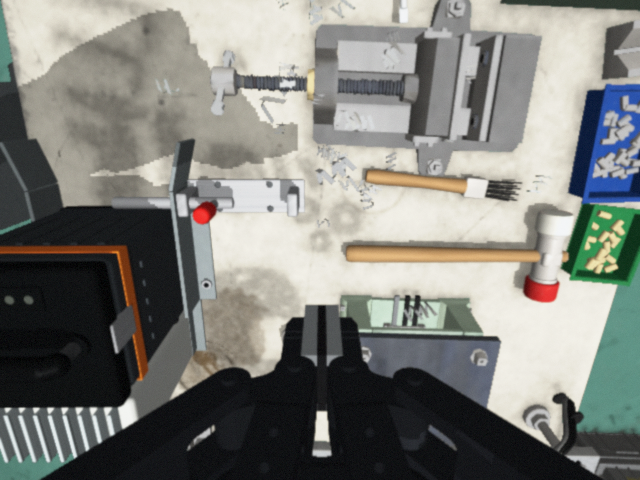

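The bolt now stands across the channel behind the pack (cols 113–190, row 203), and the knob has moved 59.6 mm, which puts it at its stop. Nothing else was touched.

```bash
python3 -c "
from cell import arm
print(arm.close_job())"
```

```text
the job is handed in; nothing more can be done
None
```

The battery pack is home in the charging dock and the bolt is pushed across behind it to its stop; the job was handed in at about 20 s, with no verdict returned. I judged the contact block pressed in from the pack's position and the push force, not from a direct view of it.

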